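Draw off the glue fumes: dish to the grille, extractor lever to full

TASK

Without picking anything up, push the white dish with the glued sherd in it along the table into the bay between the two wire guides until it is up against the extractor's grille. Then push the lever on top of the extractor from off, past its first notch, all the way to its second stop (full suction) and leave it there. The dish stays on the table with the sherd in it, and the things standing round the work stay where they are.

Things in the scene. Friction and masses are not known exactly. Their poses are not given: they have to be found in the camera images.
- extractor: bench fume extractor, a fixed grey box 140 (x) x 200 (y) x 85 (z) mm, intake grille in its front face, black exhaust spigot behind (35 mm long, 60 mm across). Origin on the table under the box's centre; +x points from the grille to the back, the grille face is at x = -0.070. In the top face (z = 0.085) a slot along y carries the lever
- bay (a point): point on the table in the extractor's bay where the centre of the dish is when it touches the grille (extractor x = -0.116, y = 0). Two steel wire guides, 8 mm thick, tops 14 mm above the table, bound the bay: from the grille along extractor y = +-0.060 (inner width 112 mm) to x = -0.105, then flaring out to y = +-0.074 at x = -0.124
- lever (a joint): travel of the lever along the extractor's +y, m: 0 = off (y = -0.030), 0.030 = first notch (y = 0), 0.060 = second stop, full suction (y = +0.030, a hard stop). Friction 1.5 N; a sprung detent holds it at each of the three places: about 8 N push it over the ridges at about 0.015 and 0.045, past a ridge it is drawn into the next place and stays
- lever_grip (a point): centre of the lever's black grip, 20 (x) x 14 (y) x 30 (z) mm, its axes those of the extractor; the point is 112 mm above the table, the grip runs from 97 to 127 mm, on a steel stem 6 x 12 mm. It moves with the lever
- dish: loose round white ceramic dish, 92 mm across, 24 mm high, walls 4 mm, 0.13 to 0.25 kg, with a curved glass sherd in it. Origin at the centre of its underside. Its centre is at extractor x = -0.116 when it touches the grille face. At the start it stands 60 to 100 mm short of that and up to 40 mm to either side
- sherd: loose curved glass sherd, 61x54x14 mm, lying in the dish; origin at the centre of its underside
- vial: bystander: brown glass vial with a white cap, 38 mm across, 67 mm high, to the left of the dish; origin under its centre
- ring_foot: bystander: jagged glass foot ring, 60 mm across, 22 mm high, to the right of the dish; origin under its centre
- bracelet: bystander: dark open bronze bracelet lying flat, 58x63x9 mm, to the right of the extractor; origin under its centre
- needle_holder: bystander: needle holder with a wooden handle lying flat, 117x8x8 mm, far to the right; origin under its centre
There are look-alikes about, which are no part of the job. Leave any blue or yellow look-alike of the dish alone. Leave any black look-alike of the sherd alone.

How it is judged:
By the outcome, as a careful person would: the job done as asked, in the order asked, and still so for the second after the job is handed in, with the robot touching nothing.
It also fails if it takes over 51 s, if anything falls off the work surface, if the arm or the gripper's body presses on something with over 40 N, if the wrist force passes 120 N, or if a joint passes its speed limit or range.

ROBOT

A 6-joint arm with a two-finger parallel gripper is mounted at the origin on the work surface; the furniture and walls round the work are solid. World frame = base frame: x ahead of the robot, y to its left, z up, the work surface at z = 0. Lengths are in m, angles in degrees, forces in N, time in s.
With the tool pointing down it reaches from about 0.375 to 0.9 m from the base axis. Payload 3.1 kg.
Tool frame: the origin (TCP) lies between the finger pads; the fingertips stand 11 mm ahead of it and the grasp point (between the pads) lies 8 mm behind it; z points along the fingers, y is the line along which they close (so a half turn about z gives the same grasp; the last joint's range is limited). The gripper opens to 87 mm and grips with 3 to 60 N. Pads are 19 mm wide; open, the fingers measure 117 mm over their backs; the gripper's body (75 mm by 190 mm) begins 51 mm behind the grasp point.
Start: joints at [62.825, 30.224, 82.088, -0, 67.689, -10.227], TCP at [0.182, 0.598, 0.234] pointing down, gripper open.
Joint ranges: [-176.69, 176.69], [-43.24, 126.21], [12.49, 139.97], [-82, 262], [0, 151.66], [-163.58, 163.58]. Speed limits (degrees/s): [159.86, 159.86, 180, 180, 180, 180].

INTERFACE

Orientations are given as a 3x3 rotation matrix whose columns are the frame's x, y, z axes.
In Python, from rig import bot, viewer, workorder, nets gives the robot as it stands. The module is installed in compiled form; this text tells all that it offers.
- The arm moves only by the tool move_arm, never from a script. Its argument "increments" is a list of rows, each a list of 7 numbers: the shift along the tool's x, y, z normalised to -1 to 1, where 1 is 0.3 m, then the turn, a rotation vector about the tool's x, y, z normalised to -1 to 1, where 1 is pi rad, then the opening, from 0 (shut) to 1 (fully open). In form: [[tx, ty, tz, wx, wy, wz, grip], ...]. A call has 1 to 10 rows; each row is the pose to reach, as a shift and turn from the pose commanded when the call began, along the tool's axes at that moment, turning the shorter way round; what a row does not reach only later rows make up. A row lasts 1/12 s, in which the tool goes at most 41.7 mm and 7.16 degrees, less where a joint would pass 70% of its speed; a pose out of reach is approached as far as the arm can. A call with a number of a shift or a turn outside -1 to 1 is refused whole. A call with a gripper value outside its range is refused whole. The fingers move at their own pace and stop on an object; the grip force is fixed at half the most. Time passes only in rows, so rows that repeat a pose let the fingers close. It gives the time, the measured TCP pose, the force, the opening and the grip force at its end, in the units of the state.
- bot.read_state(): the state, without advancing time (a new reading comes with each control period).
- viewer.capture(name): name is "side" or "top"; returns a dict with "image" (400x640x3 uint8, blue, green, red), "K" (3x3 intrinsics, pixels), "eye" and "orientation" of the camera in the world. Camera axes: x right, y up, looking along -z (the intrinsics and any distortion apply to the point x, -y, -z); pixel columns grow to the right and rows downward; lengths in m; the calibration is good to about 2 mm. A picture is of the moment at which its call begins. There is no depth.
- workorder.hand_in(): hands the job in; it is judged then, once.
Trained networks look in the newest picture that a camera, given by its name, has taken for a name from the list of things; names that differ only in an ending like _2 or _b are one class to them, and where a whole thing is asked for, a point or a joint stands for the part that bears it (a point fixed in the world has none). Each returns a list of dicts, best first, with "conf" (0 to 1); they miss things now and then, are a little off and sometimes report something else, mostly with a low value. They report only what shows in the picture. A call takes as long as a camera call. They do not tell look-alikes from the thing itself.
- nets.find_in(camera, thing): "location" ([column, row] in pixels, amid what is visible of it).
The state is a dict: "time_s": time; "joint_positions": joint angles; "qvel": joint speeds; "tau": joint torques, N m; "position": TCP position; "tcp_rot": TCP orientation; "force": force on the tool from outside, world axes, zero at the start; "moment": the same for the moment, N m; "opening": opening from 0.0 (shut) to 1.0 (fully open); "grasp_force": force on a finger pad.
Only numpy, scipy, OpenCV 4.12 (cv2) and the standard library are available. Lean on these libraries where they do the work, as an engineer would, in place of code of your own. Each camera call takes 0.05 s, during which the arm holds its last target. There are 200 camera calls.

## Working session

There is one attempt and no reset: what is moved stays moved. The work goes in short steps, Python scripts to look and compute and a tool call to move; the robot and the scene stay as the last step left them, time stands still between calls to the robot, and variables do not carry over. Pictures are saved under pics/ and viewed, at most 13 in all, crops included, and the job is handed in when it is done.

Besides the shell and the picture viewer there is one more tool, called after "Request:" as name(argument=value, ...), one argument or row to a line, values as JSON. move_arm: Moves the arm, as the interface text tells. Its arguments: {"type":"object","properties":{"increments":{"type":"array"}},"required":["increments"]}

```bash
mkdir -p pics; cat > h.py <<'E'
import numpy as np, cv2
from rig import bot, viewer, workorder, nets
def cap(n,f=None):
    c=viewer.capture(n)
    if f: cv2.imwrite('pics/'+f,c['image'])
    return c
def ray(c,uv):
    K=np.array(c['K']);d=np.linalg.inv(K)@[uv[0],uv[1],1.];d=np.array([d[0],-d[1],-d[2]])
    return np.array(c['eye']),np.array(c['orientation'])@d
def at(c,uv,z):
    e,d=ray(c,uv);return e+d*(z-e[2])/d[2]
def proj(c,p):
    q=np.array(c['orientation']).T@(np.array(p)-c['eye']);q=np.array(c['K'])@[q[0],-q[1],-q[2]];return q[:2]/q[2]
E
python3 - <<'E'
from h import *
s=bot.read_state();print(s)
hs=dict(extractor=.085,lever_grip=.112,dish=.012,sherd=.01,vial=.035,ring_foot=.011,bracelet=.005,needle_holder=.004)
for n in('top','side'):
    c=cap(n,n+'0.png');print(n,c.keys(),c['K'],c['eye'],c['orientation'])
    for t,z in hs.items():
        for r in nets.find_in(n,t)[:3]:print(t,round(r['conf'],2),np.round(r['location']),at(c,r['location'],z).round(3))
E
```

```text
{'time_s': 0.0, 'joint_positions': array([ 6.28258189e+01,  3.02798855e+01,  8.21583430e+01, -8.43946459e-04,
        6.76888387e+01, -1.02274319e+01]), 'qvel': array([-0.06231181, -0.01006092, -0.00290543,  0.0191309 , -0.10467966,
        0.07542317]), 'tau': array([-1.55434755e-03, -4.40047753e+01, -1.76584393e+01,  6.32114941e-02,
        5.84504195e-02, -1.23763834e-04]), 'position': array([0.18181615, 0.59720915, 0.23255089]), 'tcp_rot': array([[-9.56577518e-01,  2.91476329e-01, -1.00071224e-03],
       [ 2.91477799e-01,  9.56575546e-01, -1.97917358e-03],
       [ 3.80374608e-04, -2.18491835e-03, -9.99997541e-01]]), 'force': array([0.65424346, 0.78471812, 0.3077955 ]), 'moment': array([-0.02840351, -0.05273848,  0.00290182]), 'grasp_force': 0.0, 'opening': 1.003597669851758}
top dict_keys(['image', 'K', 'eye', 'orientation']) [[383.63522211   0.         320.35978999]
 [  0.         383.63522211 204.69240489]
 [  0.           0.           1.        ]] [ 0.4488556  -0.07777249  1.28332105] [[-2.23066590e-02  9.98809435e-01 -4.33834805e-02]
 [-9.99751129e-01 -2.22989431e-02  6.618
[... 677 characters left out ...]
7306  0.85407252] [[ 0.93089033  0.19331348 -0.3099566 ]
 [-0.36476381  0.53780295 -0.76007589]
 [ 0.01976266  0.82060824  0.57114932]]
extractor 0.89 [352. 202.] [ 0.656 -0.097  0.085]
extractor 0.5 [362. 187.] [ 0.716 -0.037  0.085]
dish 0.97 [243. 206.] [0.379 0.089 0.012]
dish 0.85 [290. 225.] [ 0.483 -0.047  0.012]
dish 0.61 [302. 257.] [ 0.469 -0.191  0.012]
sherd 0.41 [242. 266.] [ 0.31  -0.168  0.01 ]
vial 0.65 [276. 193.] [0.487 0.094 0.035]
ring_foot 0.7 [351. 197.] [0.716 0.024 0.011]
ring_foot 0.65 [346. 266.] [ 0.565 -0.265  0.011]
ring_foot 0.42 [360. 186.] [0.772 0.072 0.011]
bracelet 0.45 [389. 242.] [ 0.725 -0.207  0.005]
needle_holder 0.55 [272. 348.] [ 0.306 -0.437  0.004]
```

```bash
python3 - <<'E'
import cv2
a=cv2.imread('pics/top0.png')[90:290,200:440];cv2.imwrite('pics/t0c.png',cv2.resize(a,(720,600),interpolation=2))
a=cv2.imread('pics/side0.png')[130:330,200:440];cv2.imwrite('pics/s0c.png',cv2.resize(a,(720,600),interpolation=2))
E
```

```text
(no output)
```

View pics/t0c.png

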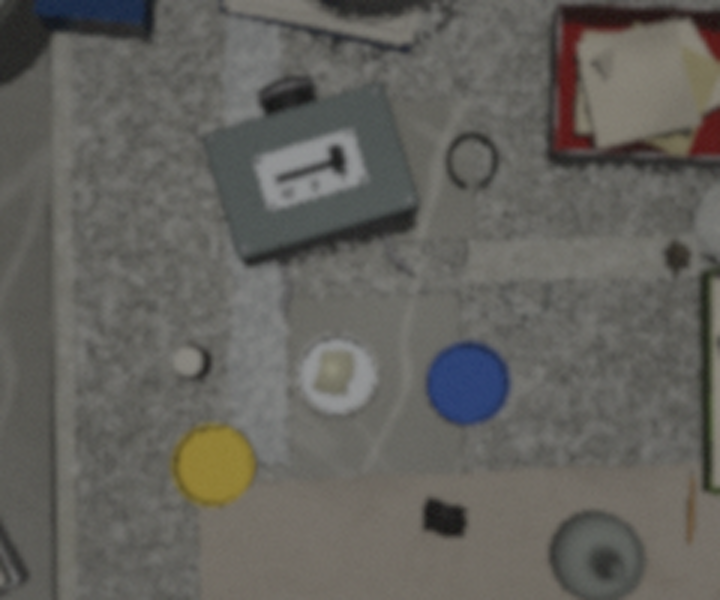

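View pics/s0c.png

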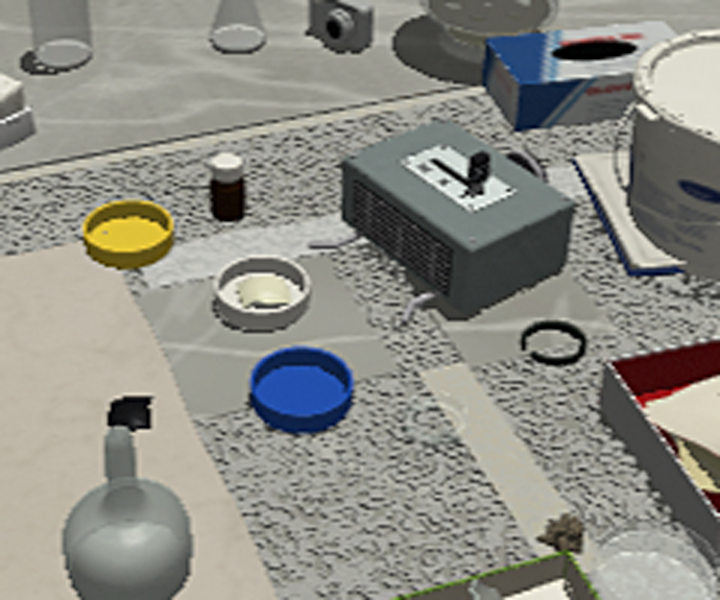

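The top crop shows three dishes: the white one with the sherd at about (338,376), i.e. full image (313,215); a yellow one at (215,465); and a blue one at (468,383). The white one is the target, since the task excludes yellow and blue, and its sherd is pale rather than black. The extractor's top spans (207,132) to (416,208), with the lever at its right, off end at (338,158). The glass ring foot shows only in the side view, near (450,410).

Next I fit the extractor and dish poses.

```bash
cat > fit.py <<'E'
from h import *
from scipy.optimize import least_squares
def extr(c,pts):
    loc=np.array([[-.07,.1,.085],[.07,.1,.085],[.07,-.1,.085],[-.07,-.1,.085]])
    def w(p,l):
        s,k=np.sin(p[2]),np.cos(p[2]);return np.array([p[0]+k*l[0]-s*l[1],p[1]+s*l[0]+k*l[1],l[2]])
    return least_squares(lambda p:np.concatenate([proj(c,w(p,l))-u for l,u in zip(loc,pts)]),[.68,-.03,.27])
def white(c,uv,r=22):
    # white dish: bright, unsaturated ellipse round uv -> rim centre at z=.024
    u,v=map(int,uv);g=c['image'][v-r:v+r,u-r:u+r].astype(int)
    return g,(u-r,v-r)
E
python3 - <<'E'
from fit import *
c=cap('top');im=c['image']
s=slice
print(im[150,285],im[140,320],im[130,275],im[165,300])
hsv=cv2.cvtColor(im,cv2.COLOR_BGR2HSV)
print(hsv[150,275],hsv[135,320],hsv[170,288],hsv[205:225:3,303:328:3,2],im[105,230])
r=(np.array([[246,258],[207,132],[382,86],[416,207]])/3+[200,90]);f=extr(c,r);print(f.x,np.degrees(f.x[2]),f.fun.round(1))
g=cv2.GaussianBlur(im,(3,3),0).astype(int)
m=((hsv[...,2]>150)&(hsv[...,1]<60)).astype(np.uint8);n,l,st,ce=cv2.connectedComponentsWithStats(m)
for i in range(1,n):
    if st[i,4]>150 and abs(ce[i]-[313,215]).max()<60:print(st[i],ce[i],at(c,ce[i],.024))
d=cap('side')
p=f.x;R=lambda l:np.array([p[0]+np.cos(p[2])*l[0]-np.sin(p[2])*l[1],p[1]+np.sin(p[2])*l[0]+np.cos(p[2])*l[1],l[2]])
o=cv2.resize(d['image'],None,fx=4,fy=4,interpolation=2)
def mk(P,col):
    q=proj(d,P)*4+1.5;cv2.circle(o,tuple(int(x) for x in q),3,col,-1)
for x in(-.07,.07):
    for y in(-.1,.1):
        for z in(0,.085):mk(R([x,y,z]),(0,0,255))
mk(R([0,-.03,.127]),(0,255,255));mk(R([0,-.03,.097]),(0,255,255))
for y in(-1,1):mk(R([-.105,y*.06,.014]),(255,0,255));mk(R([-.124,y*.074,.014]),(255,0,255))
q=at(c,(312.7,215.3),.024)
for a in np.arange(0,6.28,.4):mk([q[0]+.046*np.cos(a),q[1]+.046*np.sin(a),.024],(0,255,0))
print('dish',q)
cv2.imwrite('pics/ov.png',o[600:1200,960:1760])
E
```

```text
[91 91 87] [102 103  98] [113 115 114] [83 85 78]
[84 15 85] [85 18 86] [85 18 87] [[111 137 143 143 143 128 116 108 105]
 [136 140 125 123 121 140 140 118 106]
 [149 137 136 131 121 136 147 124 107]
 [149 129 133 130 118 139 149 138 104]
 [144 115 119 120 120 148 149 135 106]
 [142 123 117 113 122 149 146 111 103]
 [126 147 147 146 148 147 128  96 104]] [96 98 98]
[ 0.68420149 -0.03199493  0.25765326] 14.762444651673393 [-2.3  0.9 -1.3  0.4  1.3 -1.7  2.3  0.4]
dish [ 0.46926603 -0.05269804  0.024     ]
```

View pics/ov.png

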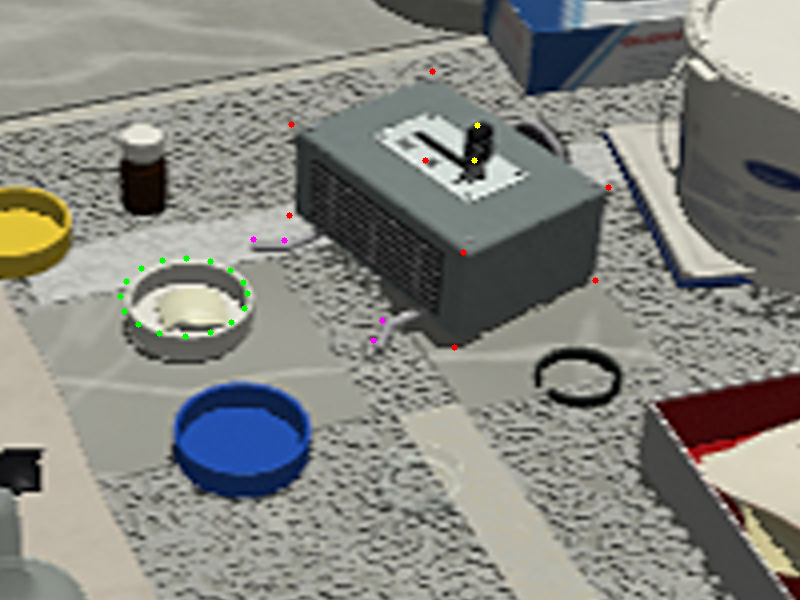

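The overlay shows the top-only fit sitting about 2 px off in the side view: front-top-left corner at (298,138) against the marked (291,125), dish rim centred at (189,299). I'll fit both views jointly.

```bash
python3 - <<'E'
from fit import *
c=cap('top');d=cap('side')
T=[([-.07,.1,.085],(246,258)),([.07,.1,.085],(207,132)),([.07,-.1,.085],(382,86)),([-.07,-.1,.085],(416,207)),([0,-.03,.127],(339,152))]
S=[([-.07,.1,.085],(298,138)),([-.07,-.1,.085],(462,254)),([.07,-.1,.085],(606,192)),([.07,.1,.085],(430,80)),([-.07,-.1,0],(455,347)),([.07,-.1,0],(598,285)),([0,-.03,.127],(482,126)),([-.124,.074,.012],(254,245)),([-.124,-.074,.012],(375,347))]
def R(p,l):return np.array([p[0]+np.cos(p[2])*l[0]-np.sin(p[2])*l[1],p[1]+np.sin(p[2])*l[0]+np.cos(p[2])*l[1],l[2]])
tp=lambda u:np.array(u)/3+[199.67,89.67]
sp=lambda u:np.array(u)/4+[239.6,149.6]
def res(p,which='b'):
    o=[]
    if which!='s':o+=[proj(c,R(p,l))-tp(u) for l,u in T]
    if which!='t':o+=[proj(d,R(p,l))-sp(u) for l,u in S]
    return np.concatenate(o)
for w in'bts':
    f=least_squares(res,[.68,-.03,.26],args=(w,),loss='soft_l1');print(w,f.x.round(4),np.degrees(f.x[2]).round(2),f.fun.reshape(-1,2).round(1).tolist())
q1=at(c,tp((338,376)),.024);q2=at(d,sp((189,299)),.024)
f=least_squares(res,[.68,-.03,.26],args=('s',),loss='soft_l1');p=f.x
for nm,q in(('top',q1),('side',q2)):
    v=q[:2]-p[:2];k,s=np.cos(p[2]),np.sin(p[2]);print(nm,q,'in ext',k*v[0]+s*v[1],-s*v[0]+k*v[1])
print('grip',R(p,[0,-.03,.112]),'bay',R(p,[-.116,0,0]))
print('vial side',at(d,sp((143,140)),.067),'top',at(c,tp((187,361)),.067),'blue',at(d,sp((243,425)),.024),at(c,tp((468,383)),.024),'yellow',at(c,tp((215,465)),.024))
E
```

```text
b [ 0.6847 -0.0338  0.2569] 14.72 [[-1.4, 1.0], [-0.4, 0.5], [2.2, -1.5], [3.2, 0.6], [1.1, 1.0], [-1.1, -3.1], [0.7, -0.1], [1.1, -0.7], [1.1, -1.9], [0.2, 0.5], [-0.3, -0.8], [-0.6, 0.3], [0.1, -0.5], [0.1, -0.7]]
t [ 0.6864 -0.0307  0.2576] 14.76 [[-2.4, 0.5], [-1.4, 0.0], [1.2, -2.0], [2.2, 0.0], [0.1, 0.4]]
s [ 0.683  -0.0361  0.2588] 14.83 [[-1.4, -2.6], [0.6, 0.5], [1.0, -0.3], [0.8, -1.4], [0.1, 1.1], [-0.4, -0.3], [-0.8, 0.7], [-0.1, 0.1], [-0.1, -0.1]]
top [ 0.47026578 -0.05152678  0.024     ] in ext -0.2095802709517916 0.039477210828219055
side [ 0.47137153 -0.05703965  0.024     ] in ext -0.20992221860015056 0.033864947888175054
grip [ 0.69064726 -0.06505373  0.112     ] bay [ 0.5708327  -0.06573992  0.        ]
vial side [0.48556412 0.09110918 0.067     ] top [0.48894823 0.1068435  0.067     ] blue [ 0.46047429 -0.19776695  0.024     ] [ 0.45944167 -0.1935011   0.024     ] yellow [0.37626178 0.08462864 0.024     ]
```

```bash
cat >> h.py <<'E'
from scipy.spatial.transform import Rotation as Ro
EX=np.array([.683,-.0361,.2588])
def W(l,p=EX):return np.array([p[0]+np.cos(p[2])*l[0]-np.sin(p[2])*l[1],p[1]+np.sin(p[2])*l[0]+np.cos(p[2])*l[1],l[2]])
def E(q,p=EX):
    v=np.array(q)-[p[0],p[1],0];k,s=np.cos(p[2]),np.sin(p[2]);return np.array([k*v[0]+s*v[1],-s*v[0]+k*v[1],v[2]])
def inc(w,yaw=14.8,pos=None,R=None):
    s=bot.read_state();R=s['tcp_rot'] if R is None else R;pos=s['position'] if pos is None else pos
    a=np.radians(yaw);Rt=np.array([[-np.cos(a),-np.sin(a),0],[-np.sin(a),np.cos(a),0],[0,0,-1.]]);
    return (R.T@(np.array(w)-pos)/.3).round(4),(Ro.from_matrix(R.T@Rt).as_rotvec()/np.pi).round(4)
E
python3 - <<'E'
from h import *
print(inc([.41,.33,.2]))
print(W([-.275,.035,.15]))
E
```

```text
(array([-0.9868, -0.6325,  0.1118]), array([ 0.    , -0.    , -0.1764]))
[ 0.40820089 -0.07264377  0.15      ]
```

Request:
move_arm(
  increments=[
    [-0.985,-0.63,0.11,0,0,-0.1764,0.69],
    [-0.985,-0.63,0.11,0,0,-0.1764,0.69],
    [-0.985,-0.63,0.11,0,0,-0.1764,0.69],
    [-0.985,-0.63,0.11,0,0,-0.1764,0.69],
    [-0.985,-0.63,0.11,0,0,-0.1764,0.69],
    [-0.985,-0.63,0.11,0,0,-0.1764,0.69],
    [-0.985,-0.63,0.11,0,0,-0.1764,0.69],
    [-0.985,-0.63,0.11,0,0,-0.1764,0.69],
    [-0.985,-0.63,0.11,0,0,-0.1764,0.69],
    [-0.985,-0.63,0.11,0,0,-0.1764,0.69],
  ],
)

```text
time_s: 1.93
position: [0.4136, 0.3273, 0.2003]
tcp_rot: [[-0.968, -0.25, 0.002], [-0.25, 0.968, -0.001], [-0.002, -0.002, -1.0]]
force: [-0.4, 1.5, 0.5]
opening: 0.692
grasp_force: 0.0
```

```bash
python3 - <<'E'
from h import *
print(inc([.41,.06,.16]),inc([.408,-.073,.12]),bot.read_state()['tcp_rot'].round(3))
E
```

```text
(array([ 0.2346, -0.8593,  0.1354]), array([-0.0006,  0.0005, -0.0018])) (array([ 0.3521, -1.2867,  0.2693]), array([-0.0006,  0.0005, -0.0018])) [[-0.968 -0.25   0.002]
 [-0.25   0.968 -0.001]
 [-0.002 -0.002 -1.   ]]
```

Request:
move_arm(
  increments=[
    [0.235,-0.86,0.135,0,0,0,0.69],
    [0.235,-0.86,0.135,0,0,0,0.69],
    [0.235,-0.86,0.135,0,0,0,0.69],
    [0.235,-0.86,0.135,0,0,0,0.69],
    [0.235,-0.86,0.135,0,0,0,0.69],
    [0.235,-0.86,0.135,0,0,0,0.69],
    [0.235,-0.86,0.135,0,0,0,0.69],
    [0.235,-0.86,0.135,0,0,0,0.69],
  ],
)

```text
time_s: 2.6
position: [0.4076, 0.0608, 0.1598]
tcp_rot: [[-0.968, -0.251, -0.0], [-0.251, 0.968, -0.0], [0.001, -0.0, -1.0]]
force: [0.4, 0.7, -0.8]
opening: 0.687
grasp_force: 0.0
```

```bash
python3 - <<'E'
from h import *
print(inc([.405,-.073,.09]))
E
```

```text
(array([ 0.1202, -0.4295,  0.2328]), array([-0.0001, -0.0002, -0.0016]))
```

Request:
move_arm(
  increments=[
    [0.12,-0.43,0.1,0,0,-0.0016,0.69],
    [0.12,-0.43,0.15,0,0,-0.0016,0.69],
    [0.12,-0.43,0.233,0,0,-0.0016,0.69],
    [0.12,-0.43,0.233,0,0,-0.0016,0.69],
    [0.12,-0.43,0.233,0,0,-0.0016,0.69],
    [0.12,-0.43,0.233,0,0,-0.0016,0.69],
  ],
)

```text
time_s: 3.1
position: [0.4057, -0.0702, 0.0895]
tcp_rot: [[-0.966, -0.258, -0.002], [-0.258, 0.966, 0.001], [0.001, 0.002, -1.0]]
force: [-0.5, 0.3, -0.2]
opening: 0.69
grasp_force: 0.0
```

```bash
python3 - <<'E'
from h import *
c=cap('top');d=cap('side');s=bot.read_state();T=s['position'];R=s['tcp_rot'];print(T,s['opening'],E(T))
for n,k,x0,y0 in(('t',c,230,130),('s',d,230,140)):
    o=cv2.resize(k['image'][y0:y0+150,x0:x0+130],None,fx=4,fy=4,interpolation=2)
    for l in([0,.03,.011],[0,-.03,.011],[0,.045,.011],[0,-.045,.011]):
        q=(proj(k,T+R@l)-[x0,y0])*4+1.5;cv2.circle(o,tuple(int(v) for v in q),2,(0,0,255),-1)
    cv2.imwrite('pics/m'+n+'.png',o)
a=np.hstack([cv2.imread('pics/mt.png'),cv2.imread('pics/ms.png')]);cv2.imwrite('pics/m.png',cv2.resize(a,None,fx=.76,fy=.76));
E
```

```text
[ 0.40574886 -0.06911256  0.09058492] 0.6872055453660624 [-0.27646666  0.03904114  0.09058492]
```

View pics/m.png

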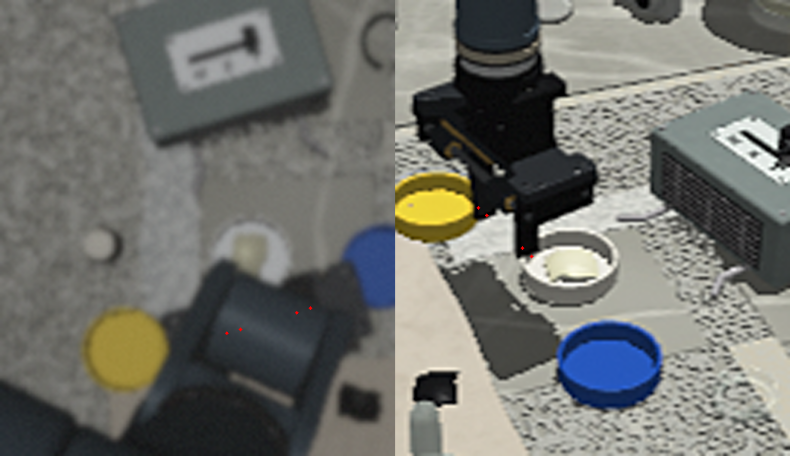

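The side view shows the near fingertip at (527,252), between the two projected marks at (522,247) and (531,256). The side-view fit is therefore good to about 1 px, and the fingers are clear behind the dish. I'll lower them.

Request:
move_arm(
  increments=[
    [0.01,-0.017,0.08,0,0,0,0.69],
    [0.01,-0.017,0.16,0,0,0,0.69],
    [0.01,-0.017,0.22,0,0,0,0.69],
    [0.01,-0.017,0.242,0,0,0,0.69],
    [0.01,-0.017,0.242,0,0,0,0.69],
    [0.01,-0.017,0.242,0,0,0,0.69],
  ],
)

```text
time_s: 3.7
position: [0.4044, -0.0752, 0.0182]
tcp_rot: [[-0.965, -0.262, 0.0], [-0.262, 0.965, -0.0], [-0.0, -0.0, -1.0]]
force: [0.3, 0.3, 0.4]
opening: 0.691
grasp_force: 0.0
```

```bash
python3 - <<'E'
from h import *
s=bot.read_state();print(s['position'],E(s['position']),s['force'])
for l in([-.252,.034,.018],[-.178,.001,.018],[-.160,0,.018]):print(inc(W(l)))
E
```

```text
[ 0.40436686 -0.0752437   0.01823285] [-0.27937172  0.03346786  0.01823285] [0.31863462 0.33699892 0.44355353]
(array([-0.0912,  0.0012,  0.0008]), array([-0.0001,  0.0001,  0.0022]))
(array([-0.3372, -0.1104,  0.0009]), array([-0.0001,  0.0001,  0.0022]))
(array([-0.3972, -0.1141,  0.0009]), array([-0.0001,  0.0001,  0.0022]))
```

Request:
move_arm(
  increments=[
    [-0.03,0.001,0,0,0,0.002,0.69],
    [-0.055,0.001,0,0,0,0.002,0.69],
    [-0.075,0.001,0,0,0,0.002,0.69],
    [-0.09,0.001,0,0,0,0.002,0.69],
    [-0.1,-0.003,0,0,0,0.002,0.69],
    [-0.112,-0.008,0,0,0,0.002,0.69],
    [-0.125,-0.014,0,0,0,0.002,0.69],
    [-0.138,-0.02,0,0,0,0.002,0.69],
    [-0.151,-0.026,0,0,0,0.002,0.69],
    [-0.164,-0.032,0,0,0,0.002,0.69],
  ],
)

```text
time_s: 4.53
position: [0.4543, -0.0728, 0.0175]
tcp_rot: [[-0.967, -0.254, -0.0], [-0.254, 0.967, 0.0], [0.0, 0.0, -1.0]]
force: [-1.4, 0.6, 1.2]
opening: 0.689
grasp_force: 0.8
```

```bash
python3 - <<'E'
from h import *
d=cap('side','p1.png');s=bot.read_state();print(s['position'],E(s['position']),s['force'])
cv2.imwrite('pics/p1c.png',cv2.resize(d['image'][150:290,230:400],None,fx=4,fy=4,interpolation=2))
print([ (r['conf'],E(at(d,r['location'],.012))) for r in nets.find_in('side','dish')])
for l in([-.178,.001,.018],[-.160,0,.018]):print(inc(W(l)))
E
```

```text
[ 0.4558259  -0.0732928   0.01755274] [-0.22912711  0.02218435  0.01755274] [ 0.06394225 -0.22718246  0.20999903]
[(0.79, array([-0.25596811, -0.1095403 ,  0.012     ])), (0.77, array([-0.26363097,  0.20724708,  0.012     ])), (0.54, array([-0.17669693, -0.01658972,  0.012     ]))]
(array([-0.1712, -0.0706, -0.0011]), array([-0.0005,  0.0006, -0.0005]))
(array([-0.2312, -0.0738, -0.0009]), array([-0.0005,  0.0006, -0.0005]))
```

View pics/p1c.png

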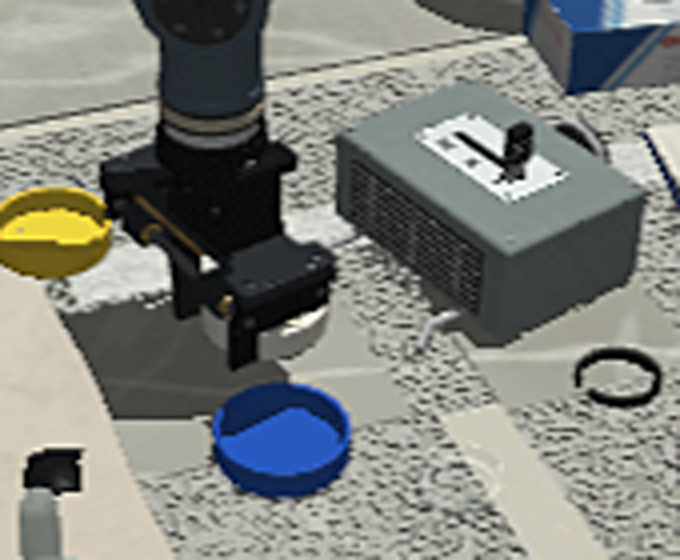

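The dish sits between the fingers (dish at (265,325) in the crop, near finger at (240,345)) and clear of the blue one. I'll keep pushing.

Request:
move_arm(
  increments=[
    [-0.015,-0.006,0,0,0,0,0.69],
    [-0.03,-0.012,0,0,0,0,0.69],
    [-0.046,-0.019,0,0,0,0,0.69],
    [-0.062,-0.026,0,0,0,0,0.69],
    [-0.078,-0.032,0,0,0,0,0.69],
    [-0.094,-0.039,0,0,0,0,0.69],
    [-0.11,-0.045,0,0,0,0,0.69],
    [-0.126,-0.052,0,0,0,0,0.69],
    [-0.142,-0.059,0,0,0,0,0.69],
    [-0.156,-0.065,0,0,0,0,0.69],
  ],
)

```text
time_s: 5.47
position: [0.505, -0.0797, 0.0176]
tcp_rot: [[-0.967, -0.254, 0.0], [-0.254, 0.967, -0.0], [-0.0, -0.0, -1.0]]
force: [-0.3, 0.5, -0.5]
opening: 0.691
grasp_force: 0.5
```

```bash
python3 - <<'E'
from h import *
d=cap('side','p2.png');s=bot.read_state();print(s['position'],E(s['position']),s['force'])
cv2.imwrite('pics/p2c.png',cv2.resize(d['image'][180:260,270:380],None,fx=7,fy=7,interpolation=2))
for l in([-.170,.0,.018],[-.160,0,.018]):print(inc(W(l)))
E
```

```text
[ 0.50633896 -0.08014615  0.01765805] [-0.18205015  0.0026319   0.01765805] [-0.46961932  0.75461888 -0.30261757]
(array([-0.0402, -0.0087, -0.001 ]), array([-0.0005,  0.0007, -0.0004]))
(array([-0.0735, -0.0087, -0.001 ]), array([-0.0005,  0.0007, -0.0004]))
```

View pics/p2c.png

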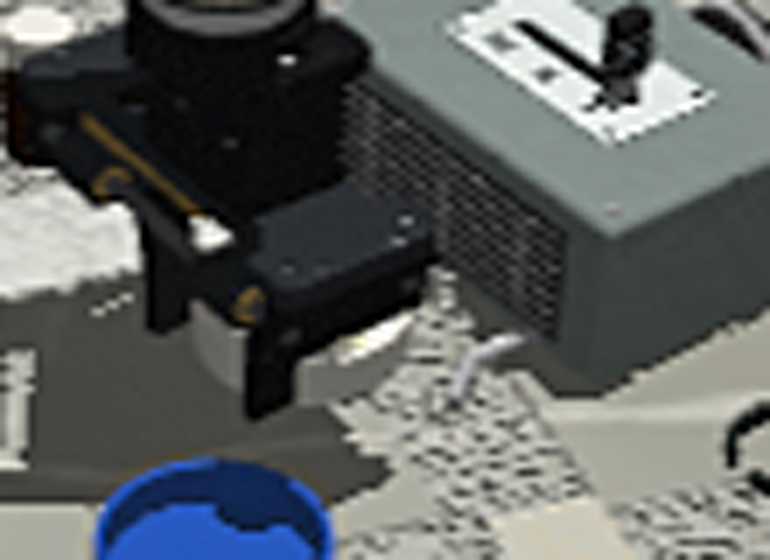

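The dish at (330,360) in the crop is entering the bay mouth, clear of the right guide's end at (480,365). I'll push straight in, watching the force.

Request:
move_arm(
  increments=[
    [-0.01,-0.006,0,0,0,0,0.69],
    [-0.02,-0.009,0,0,0,0,0.69],
    [-0.03,-0.009,0,0,0,0,0.69],
    [-0.04,-0.009,0,0,0,0,0.69],
    [-0.048,-0.009,0,0,0,0,0.69],
    [-0.056,-0.009,0,0,0,0,0.69],
  ],
)

```text
time_s: 6.02
position: [0.5215, -0.0779, 0.0176]
tcp_rot: [[-0.967, -0.254, 0.0], [-0.254, 0.967, -0.0], [-0.0, -0.0, -1.0]]
force: [-1.3, 0.5, 0.5]
opening: 0.693
grasp_force: 0.7
```

Request:
move_arm(
  increments=[
    [-0.006,0,0,0,0,0,0.69],
    [-0.012,0,0,0,0,0,0.69],
    [-0.018,0,0,0,0,0,0.69],
    [-0.018,0,0,0,0,0,0.69],
  ],
)

```text
time_s: 6.35
position: [0.5269, -0.0764, 0.0176]
tcp_rot: [[-0.967, -0.254, 0.001], [-0.254, 0.967, -0.0], [-0.001, -0.0, -1.0]]
force: [-1.2, 0.4, 0.6]
opening: 0.69
grasp_force: 0.4
```

Request:
move_arm(
  increments=[
    [-0.006,0,0,0,0,0,0.69],
    [-0.009,0,0,0,0,0,0.69],
    [-0.009,0,0,0,0,0,0.69],
  ],
)

```text
time_s: 6.6
position: [0.5293, -0.0758, 0.0176]
tcp_rot: [[-0.967, -0.254, 0.0], [-0.254, 0.967, -0.0], [-0.0, -0.0, -1.0]]
force: [-0.8, 0.6, 0.4]
opening: 0.69
grasp_force: 0.5
```

```bash
python3 - <<'E'
from h import *
d=cap('side','p3.png');s=bot.read_state();print(s['position'],E(s['position']),s['force'])
cv2.imwrite('pics/p3c.png',cv2.resize(d['image'][180:260,270:380],None,fx=7,fy=7,interpolation=2))
E
```

```text
[ 0.52927538 -0.07583924  0.01757389] [-0.15877534  0.00092548  0.01757389] [-0.29435535  0.78004689  1.15278761]
```

View pics/p3c.png

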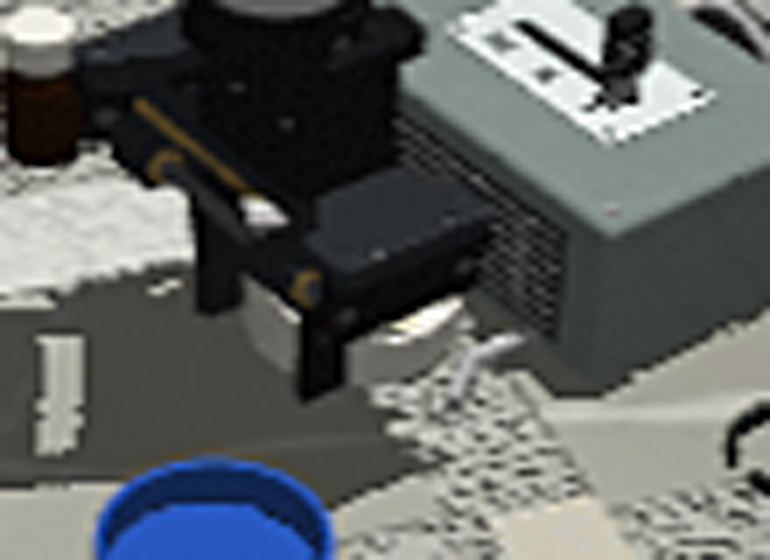

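No contact force yet, and a gap to the grille still shows at (480,290). I'll continue in small steps.

Request:
move_arm(
  increments=[
    [-0.005,0,0,0,0,0,0.69],
    [-0.01,0,0,0,0,0,0.69],
    [-0.01,0,0,0,0,0,0.69],
  ],
)

```text
time_s: 6.9
position: [0.532, -0.0751, 0.0176]
tcp_rot: [[-0.967, -0.254, -0.0], [-0.254, 0.967, 0.0], [0.0, 0.0, -1.0]]
force: [-0.4, -0.6, 0.6]
opening: 0.694
grasp_force: 0.7
```

Request:
move_arm(
  increments=[
    [-0.005,0,0,0,0,0,0.69],
    [-0.01,0,0,0,0,0,0.69],
    [-0.01,0,0,0,0,0,0.69],
  ],
)

```text
time_s: 7.15
position: [0.5325, -0.0745, 0.0175]
tcp_rot: [[-0.967, -0.255, -0.005], [-0.255, 0.967, 0.0], [0.005, 0.002, -1.0]]
force: [-6.3, -4.4, 3.6]
opening: 0.689
grasp_force: 4.0
```

Request:
move_arm(
  increments=[
    [-0.004,0,0,0,0,0,0.69],
    [-0.007,0,0,0,0,0,0.69],
    [-0.007,0,0,0,0,0,0.69],
  ],
)

```text
time_s: 7.4
position: [0.5326, -0.0744, 0.0175]
tcp_rot: [[-0.967, -0.255, -0.009], [-0.255, 0.967, 0.0], [0.009, 0.003, -1.0]]
force: [-10.1, -6.9, 6.5]
opening: 0.693
grasp_force: 6.1
```

Contact: about 12 N with the motion stopped. I'll back straight off, then rise.

Request:
move_arm(
  increments=[
    [0.01,0,0,0,0,0,0.69],
    [0.04,0,0,0,0,0,0.69],
    [0.09,0,0,0,0,0,0.69],
    [0.15,0,0,0,0,0,0.69],
    [0.2,0,0,0,0,0,0.69],
    [0.25,0,-0.1,0,0,0,0.69],
    [0.3,0,-0.2,0,0,0,0.69],
    [0.35,0,-0.33,0,0,0,0.69],
    [0.35,0,-0.46,0,0,0,0.69],
    [0.35,0,-0.6,0,0,0,0.69],
  ],
)

```text
time_s: 8.23
position: [0.4341, -0.1003, 0.1984]
tcp_rot: [[-0.967, -0.253, -0.001], [-0.253, 0.967, 0.001], [0.0, 0.001, -1.0]]
force: [1.4, -0.6, -0.6]
opening: 0.69
grasp_force: 0.0
```

```bash
python3 - <<'E'
from h import *
d=cap('side','p4.png');s=bot.read_state();print(s['position'],E(s['position']),s['force'])
cv2.imwrite('pics/p4c.png',cv2.resize(d['image'][160:260,270:400],None,fx=6,fy=6,interpolation=2))
E
```

```text
[ 0.43919125 -0.10236779  0.20584378] [-0.25264868 -0.00166521  0.20584378] [ 1.7068429  -0.33398345  4.53789393]
```

View pics/p4c.png

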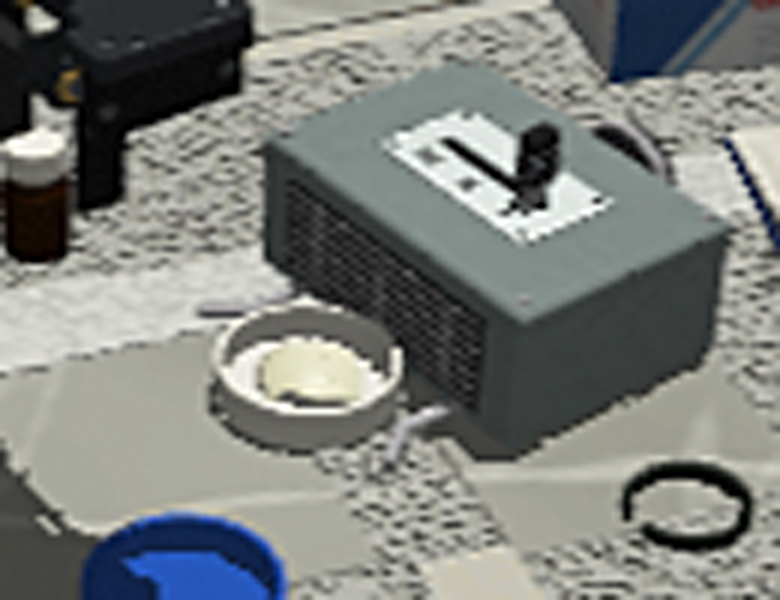

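The dish stands between the guides at (308,365) with the sherd inside; whether it touches the grille needs a measurement.

```bash
python3 - <<'E'
from h import *
d=cap('side');print(E(at(d,((308-2.5)/6+270,(357-2.5)/6+160),.024)))
o=cv2.resize(d['image'][160:260,270:400],None,fx=6,fy=6,interpolation=2)
print('rim pred px extremes:')
for x in(-.116,-.122,-.13):
    P=np.array([(proj(d,W([x+.046*np.cos(a),.046*np.sin(a),.024]))-[270,160])*6+2.5 for a in np.arange(0,6.28,.1)]);print(x,P.min(0).round(),P.max(0).round())
    P=np.array([(proj(d,W([x+.046*np.cos(a),.046*np.sin(a),.0]))-[270,160])*6+2.5 for a in np.arange(0,6.28,.1)]);print('  base max',P.max(0).round())
for n,l in dict(gFL=[-.124,.074,.014],gFR=[-.124,-.074,.014],boxFRb=[-.07,-.1,0],boxFRt=[-.07,-.1,.085],grip=[0,-.03,.127]).items():print(n,((proj(d,W(l))-[270,160])*6+2.5).round())
m=((o.min(2)>140)&((o.max(2).astype(int)-o.min(2))<40)).astype(np.uint8)
s=bot.read_state();print(s['position'])
E
```

```text
[-0.11389557 -0.00207057  0.024     ]
rim pred px extremes:
-0.116 [208. 301.] [396. 415.]
  base max [394. 454.]
-0.122 [198. 305.] [387. 419.]
  base max [384. 459.]
-0.13 [185. 310.] [374. 425.]
  base max [371. 465.]
gFL [201. 305.]
gFR [383. 457.]
boxFRb [503. 467.]
boxFRt [517. 324.]
grip [538. 134.]
[ 0.43961747 -0.10258339  0.20319323]
```

The dish measures ext x = -0.114, y = -0.002, so it is against the grille. Now the lever: with fingers shut, I go to extractor (0, -0.09) from above.

Request:
move_arm(
  increments=[
    [-0.1,-0.29,0,0,0,0,0],
    [-0.2,-0.29,0,0,0,0,0],
    [-0.35,-0.29,0,0,0,0,0],
    [-0.5,-0.29,0,0,0,0,0],
    [-0.65,-0.29,0,0,0,0,0],
    [-0.8,-0.29,0,0,0,0,0],
    [-0.842,-0.29,0,0,0,0,0],
    [-0.842,-0.29,0,0,0,0,0],
    [-0.842,-0.29,0,0,0,0,0],
    [-0.842,-0.29,0,0,0,0,0],
  ],
)

```text
time_s: 9.17
position: [0.7007, -0.12, 0.1956]
tcp_rot: [[-0.967, -0.255, -0.003], [-0.255, 0.967, 0.001], [0.002, 0.001, -1.0]]
force: [-0.6, -0.2, -0.2]
opening: 0.044
grasp_force: 0.0
```

```bash
python3 - <<'E'
from h import *
s=bot.read_state();print(s['position'],E(s['position']),s['opening'])
for l in([0,-.085,.113],[0,-.052,.113],[0,.008,.113]):print(inc(W(l)))
E
```

```text
[ 0.70069904 -0.11997378  0.19555603] [-0.00435542 -0.08561015  0.19555603] 0.04441423734259821
(array([-0.0152,  0.0017,  0.2752]), array([ 0.0005, -0.0008, -0.0002]))
(array([-0.0151,  0.1117,  0.2753]), array([ 0.0005, -0.0008, -0.0002]))
(array([-0.0149,  0.3117,  0.2756]), array([ 0.0005, -0.0008, -0.0002]))
```

Request:
move_arm(
  increments=[
    [-0.014,0,0.08,0,0,0,0],
    [-0.014,0,0.16,0,0,0,0],
    [-0.014,0,0.24,0,0,0,0],
    [-0.014,0,0.27,0,0,0,0],
    [-0.014,0,0.27,0,0,0,0],
    [-0.014,0,0.27,0,0,0,0],
  ],
)

```text
time_s: 9.67
position: [0.705, -0.1198, 0.1164]
tcp_rot: [[-0.967, -0.253, -0.001], [-0.253, 0.967, 0.0], [0.001, 0.0, -1.0]]
force: [0.4, -0.3, 0.2]
opening: 0.002
grasp_force: 0.0
```

```bash
python3 - <<'E'
from h import *
d=cap('side','p5.png');s=bot.read_state();print(s['position'],E(s['position']),s['force'],s['opening'])
cv2.imwrite('pics/p5c.png',cv2.resize(d['image'][140:260,270:410],None,fx=5,fy=5,interpolation=2))
E
```

```text
[ 0.70605574 -0.1200491   0.11762919] [ 0.00080362 -0.08705385  0.11762919] [ 0.25902775 -0.35842636  0.32595576] 0.0029762482756503206
```

View pics/p5c.png

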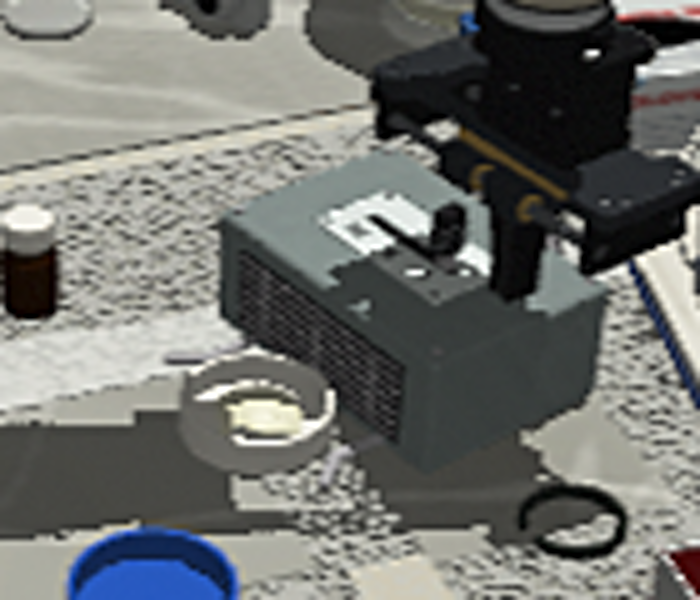

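The shut fingers stand on the right of the grip (grip at (448,230), fingers at (515,250)), and the dish is still against the grille. I'll push the lever along +y.

Request:
move_arm(
  increments=[
    [0,0.05,0.01,0,0,0,0],
    [0,0.09,0.012,0,0,0,0],
    [0,0.11,0.012,0,0,0,0],
    [0,0.125,0.012,0,0,0,0],
    [0,0.14,0.012,0,0,0,0],
    [0,0.155,0.012,0,0,0,0],
    [0,0.17,0.012,0,0,0,0],
    [0,0.185,0.012,0,0,0,0],
    [0,0.2,0.012,0,0,0,0],
    [0,0.215,0.012,0,0,0,0],
  ],
)

```text
time_s: 10.55
position: [0.6901, -0.0591, 0.1131]
tcp_rot: [[-0.967, -0.253, 0.002], [-0.253, 0.967, -0.003], [-0.001, -0.003, -1.0]]
force: [-0.0, -1.0, -0.0]
opening: 0.002
grasp_force: 0.0
```

Request:
move_arm(
  increments=[
    [0,0.015,0,0,0,0,0],
    [0,0.03,0,0,0,0,0],
    [0,0.045,0,0,0,0,0],
    [0,0.06,0,0,0,0,0],
    [0,0.072,0,0,0,0,0],
    [0,0.082,0,0,0,0,0],
    [0,0.09,0,0,0,0,0],
    [0,0.09,0,0,0,0,0],
  ],
)

```text
time_s: 11.22
position: [0.6821, -0.0297, 0.1124]
tcp_rot: [[-0.967, -0.254, -0.001], [-0.254, 0.967, 0.001], [0.001, 0.002, -1.0]]
force: [0.2, 0.9, 0.2]
opening: 0.002
grasp_force: 0.0
```

```bash
python3 - <<'E'
from h import *
s=bot.read_state();print(s['position'],E(s['position']),s['force'])
E
```

```text
[ 0.68206934 -0.02966012  0.11244247] [0.00074843 0.00646359 0.11244247] [0.22181311 0.91781429 0.20602403]
```

Request:
move_arm(
  increments=[
    [0,0.008,0,0,0,0,0],
    [0,0.012,0,0,0,0,0],
    [0,0.012,0,0,0,0,0],
  ],
)

```text
time_s: 11.47
position: [0.6814, -0.0264, 0.1126]
tcp_rot: [[-0.967, -0.255, -0.0], [-0.255, 0.967, 0.001], [0.0, 0.001, -1.0]]
force: [0.7, 1.1, -0.8]
opening: 0.007
grasp_force: 0.0
```

```bash
python3 - <<'E'
from h import *
d=cap('side','p6.png');s=bot.read_state();print(s['position'],E(s['position']),s['force'])
cv2.imwrite('pics/p6c.png',cv2.resize(d['image'][140:260,270:410],None,fx=5,fy=5,interpolation=2))
for y in(-.03,0,.03):print(y,(proj(d,W([0,y,.127]))-[270,140])*5+2)
E
```

```text
[ 0.6815385  -0.02665607  0.112605  ] [0.00100407 0.00950346 0.112605  ] [-0.75797346  0.3420599   0.30050891]
-0.03 [448.53323363 211.27963677]
0 [414.76655651 188.53801419]
0.03 [381.95177323 166.4374855 ]
```

View pics/p6c.png

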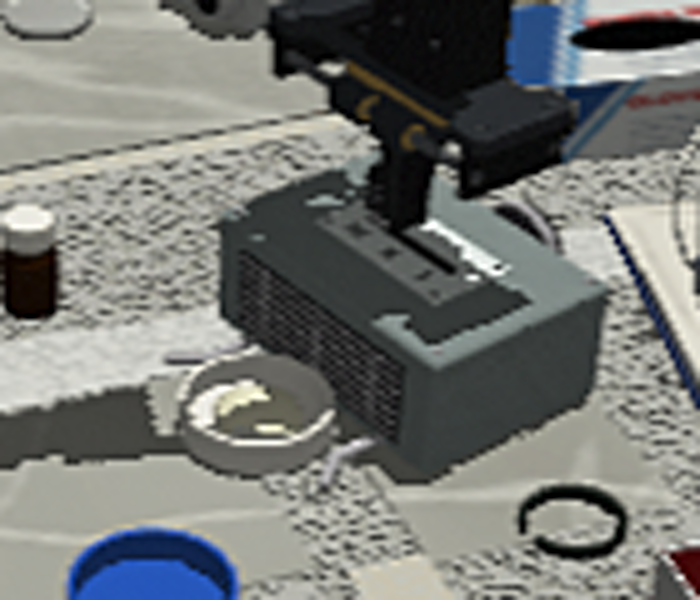

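The lever has moved along the slot, with the grip just left of the fingers near (385,195). There's still no stop force, so I advance until I feel the hard stop.

Request:
move_arm(
  increments=[
    [0,0.007,0,0,0,0,0],
    [0,0.01,0,0,0,0,0],
    [0,0.01,0,0,0,0,0],
  ],
)

```text
time_s: 11.77
position: [0.6808, -0.0241, 0.1126]
tcp_rot: [[-0.967, -0.255, -0.0], [-0.255, 0.967, 0.0], [0.0, 0.0, -1.0]]
force: [0.7, 0.6, -0.0]
opening: 0.001
grasp_force: 0.0
```

Request:
move_arm(
  increments=[
    [0,0.005,0,0,0,0,0],
    [0,0.007,0,0,0,0,0],
    [0,0.007,0,0,0,0,0],
  ],
)

```text
time_s: 12.02
position: [0.6803, -0.0223, 0.1126]
tcp_rot: [[-0.967, -0.254, -0.0], [-0.254, 0.967, 0.0], [0.0, 0.0, -1.0]]
force: [-0.1, -0.5, 0.1]
opening: 0.007
grasp_force: 0.0
```

Request:
move_arm(
  increments=[
    [0,0.005,0,0,0,0,0],
    [0,0.008,0,0,0,0,0],
    [0,0.008,0,0,0,0,0],
  ],
)

```text
time_s: 12.27
position: [0.6797, -0.0199, 0.1126]
tcp_rot: [[-0.967, -0.254, -0.0], [-0.254, 0.967, -0.0], [0.0, 0.0, -1.0]]
force: [-0.1, -0.4, -0.6]
opening: 0.011
grasp_force: 0.0
```

Request:
move_arm(
  increments=[
    [0,0.005,0,0,0,0,0],
    [0,0.008,0,0,0,0,0],
    [0,0.008,0,0,0,0,0],
  ],
)

```text
time_s: 12.52
position: [0.6794, -0.0189, 0.1126]
tcp_rot: [[-0.967, -0.255, 0.001], [-0.255, 0.967, -0.002], [-0.0, -0.002, -1.0]]
force: [-0.5, -5.1, -0.8]
opening: 0.007
grasp_force: 2.0
```

Request:
move_arm(
  increments=[
    [0,0.005,0,0,0,0,0],
    [0,0.008,0,0,0,0,0],
    [0,0.008,0,0,0,0,0],
  ],
)

```text
time_s: 12.77
position: [0.6794, -0.0187, 0.1127]
tcp_rot: [[-0.967, -0.255, 0.002], [-0.255, 0.967, -0.005], [-0.001, -0.006, -1.0]]
force: [1.5, -9.4, -2.5]
opening: 0.005
grasp_force: 4.3
```

Request:
move_arm(
  increments=[
    [0,-0.02,0,0,0,0,0],
    [0,-0.06,0,0,0,0,0],
    [0,-0.1,-0.03,0,0,0,0],
    [0,-0.1,-0.12,0,0,0,0],
    [0,-0.15,-0.25,0,0,0,0],
    [0.1,-0.25,-0.35,0,0,0,0],
    [0.2,-0.35,-0.38,0,0,0,0],
    [0.2,-0.45,-0.4,0,0,0,0],
    [0.2,-0.5,-0.4,0,0,0,0],
    [0.2,-0.5,-0.4,0,0,0,0],
  ],
)

```text
time_s: 13.6
position: [0.6598, -0.1811, 0.2346]
tcp_rot: [[-0.968, -0.249, 0.005], [-0.249, 0.968, -0.003], [-0.004, -0.004, -1.0]]
force: [-0.3, -0.0, -0.2]
opening: 0.001
grasp_force: 0.0
```

```bash
python3 - <<'E'
from h import *
d=cap('side','p7.png');c=cap('top');s=bot.read_state();print(s['position'],E(s['position']),s['force'])
a=cv2.resize(d['image'][140:290,250:410],None,fx=5,fy=5,interpolation=2)[:600];cv2.imwrite('pics/p7c.png',a)
for y in(-.03,0,.03):print(y,(proj(d,W([0,y,.127]))-[250,140])*5+2)
P=np.array([(proj(d,W([-.116+.046*np.cos(a),.046*np.sin(a),.024]))-[250,140])*5+2 for a in np.arange(0,6.28,.1)]);print(P.min(0),P.max(0))
E
```

```text
[ 0.65859805 -0.1762252   0.23258887] [-0.05945025 -0.12921376  0.23258887] [-0.34706954  0.56856243  0.21268513]
-0.03 [548.53323363 211.27963677]
0 [514.76655651 188.53801419]
0.03 [481.95177323 166.4374855 ]
[273.1999237  350.86020073] [430.01339176 445.55933638]
```

View pics/p7c.png

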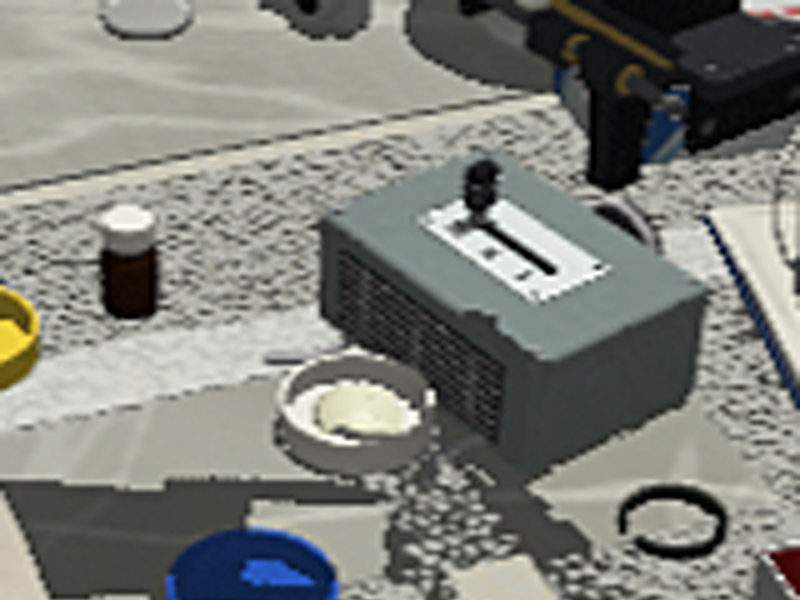

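The picture shows the lever grip at (483,170), against (482,166) predicted for the second stop. The dish rim spans about 275 to 435 px, touching the grille, with the sherd in it. The vial, bracelet and look-alikes haven't moved, and the arm is clear.

```bash
python3 -c "
from h import *
print(workorder.hand_in())"
```

```text
the job is handed in; nothing more can be done
None
```

The job is handed in: the white dish, with the sherd still in it, is up against the extractor's grille, and the lever is at its second stop (full suction). It took about 14 s of robot time. The vial, bracelet and coloured look-alikes stayed put in the last picture; I did not re-check the ring foot and needle holder.

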